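Set the shoe jack to the size tab

ROBOT

A 6-joint arm with a two-finger parallel gripper is mounted at the origin on the work surface. World frame = base frame: x ahead of the robot, y to its left, z up, the work surface at z = 0. Lengths are in mm, angles in rad, forces in N, time in s.
With the tool pointing down it reaches from about 300 to 775 mm from the base axis. Payload 14.6 kg.
Tool frame: the origin (TCP) lies between the finger pads; the fingertips stand 19 mm ahead of it and the grasp point (between the pads) is the TCP (manip.tcp_to_tips is the distance from the TCP to the fingertips, in mm); x points along the fingers, z is the direction in which the jaws open and shut, and the axes are right-handed (so a half turn about x gives the same grasp; the last joint's range is limited). The gripper opens to 94 mm and grips with 3 to 60 N. Pads are 16 mm wide; open, the fingers measure 119 mm over their backs; the gripper's body (75 mm by 177 mm) begins 78 mm behind the grasp point.
Start: joints at [-1.174, 0.3, 1.521, -0, 1.321, -0.067], TCP at [246.034, -491.891, 224.446] pointing down, gripper open.
Joint ranges: [-3.03, 3.03], [-0.79, 2.21], [0.23, 2.52], [-1.04, 4.18], [0, 3.07], [-2.55, 2.55]. Speed limits (rad/s): [2.22, 2.22, 2.57, 3.14, 3.14, 3.14].

INTERFACE

Orientations are given as [roll, pitch, yaw] about the fixed x, y, z axes, in that order (R = Rz(yaw) Ry(pitch) Rx(roll)).
In Python, from cell import manip gives the robot as it stands.
- The arm moves only by the tool jog_arm, never from a script. Its argument "moves" is a list that holds one entry, the list of rows, each a list of 6 numbers: the shift along the world's x, y, z in mm, then the turn, a rotation vector about the world's x, y, z in degrees. In form: [[[dx, dy, dz, wx, wy, wz], ...]]. A call has 1 to 5 rows; each row shifts and turns the pose as measured when the row begins; what a row does not reach is not made up. A row lasts 1/10 s, in which the tool goes at most 50 mm and 8.59 degrees, less where a joint would pass 70% of its speed; a pose out of reach is approached as far as the arm can. A call is refused whole if a number of a shift passes 50 or a number of a turn 8.59, either way. A call with a gripper value outside its range is refused whole. "gripper" is the opening, from -1 (shut) to 1 (fully open), set as the call begins (left out, the last holds). The fingers move at their own pace and stop on an object; "squeeze" is the grip in N (left out, the last holds). Time passes only in rows, so rows that do not move let the fingers close. It gives the time, the measured TCP pose, the force and the opening at its end, in the units of the state.
- manip.read_state(): the state, without advancing time (a new reading comes with each control period).
- manip.camera(name): name is "scene" or "top" or "wrist"; returns (picture, depth): 480x640x3 uint8, blue, green, red; 480x640 float32, mm along the optical axis (not along the pixel's ray), 0 where there is no reading.
- manip.camera_params(name): a dict with "fx", "fy", "cx", "cy" (pixels), "dist" ([k1, k2, p1, p2, k3] as OpenCV has them; the pictures are not rectified), "rvec" (rotation vector, rad) and "tvec" (3), from world to camera coordinates, as OpenCV has them. Camera axes: x right, y down, z forward; pixel columns grow to the right and rows downward; lengths in mm; the calibration is good to about 2 mm. A picture is of the moment at which its call begins: read the wrist's pose just before it. camera_params takes no time and is no camera call; for the wrist camera it gives the pose at the moment of the call.
- manip.sign_off(): hands the job in, once; it reports no verdict.
The state is a dict: "clock": time; "joints": joint angles; "qd": joint speeds; "effort": joint torques, N m; "eef_pos": TCP position; "eef_rot": TCP orientation; "wrist_force": force on the tool from outside, world axes, zero at the start; "moment": the same for the moment, N m; "finger_gap": finger opening in mm.
Only numpy, scipy, OpenCV 4.12 (cv2) and the standard library are available. Lean on these libraries where they do the work, as an engineer would, in place of code of your own. Each camera call takes 0.05 s, during which the arm holds its last target. There are 200 camera calls.

TASK

The next pair is a smaller size: set the green shoe jack for it. With a fingertip on top of the knurled thumbwheel, roll it until the toe block has closed up so that its yellow arrow points at the white line of the red size tab, then push the black-balled lock lever round to its stop to lock the slide. Do not push the toe block or the tab themselves, pick nothing up, and leave the shoes and tools on the bench where they are.

Things in the scene. Friction and masses are not known exactly. Their poses are not given: they have to be found in the camera images.
- jack: Green cast shoe jack bolted to the bench, its position and yaw differ each time. Bed 460 mm long (its y) by 124 mm (its x), rail tops 64 mm high. Origin at the middle of the bed's underside on the bench; x points to the bed's rear (away from the robot at yaw 0), y along the slide from the toe end to the heel block, z up. The heel block is fixed at y = +170 to +222 mm, 117 mm high.
- wheel_top (a point): Topmost point of the knurled steel thumbwheel, mid-width (jack frame x -88, y 0, z 82 mm): a vertical disc, radius 36, 24 mm wide, axle along the jack's x, rigid. It runs between grey cheeks (42 mm over both in x, tops 72 mm high), so its crown shows 10 mm. A fingertip on it with 3 to 15 N turns it by friction, with some slip: look again after each stroke. It resists with 2 N at the rim and stays where left.
- thumbwheel (a joint): Angle of the thumbwheel, rad. It grows when the top of the wheel is stroked towards the heel block (the jack's +y); 1 rad (36 mm at the rim) moves the toe block 10 mm towards the heel block, stroking back opens it again. 1.5 to 4.8 rad are needed, so several strokes. The value at the start differs.
- toe_block: Sliding toe block with black rubber V on a steel saddle, geared to the thumbwheel by rack and pinion. Its origin is that of the jack as built (on the slide's fully open position) and moves along the jack's y as it closes; the block itself reaches from 150 to 202 mm on the -y side of this origin, x within 69 mm, 64 to 118 mm high.
- arrow_tip (a point): Tip of the yellow arrow on the toe block's front side (robot side), 79 mm above the bench; it points to the jack's -x, at the scale.
- tab_line (a point): Inner end of the white line across the red size tab, 68 mm above the bench. The tab (16 mm long, 20 mm wide) is a clip on the aluminium size scale on the front ledge, already set for the next size; the arrow should stand at this line, measured along the jack's y. At the start the arrow is 15 to 48 mm short of it, on its -y side.
- lock_lever (a joint): Angle of the slide lock lever, rad: 0 sticks out to the jack's -x (towards the robot), 1.4 is its stop, where it lies nearly along the jack's +y. Turns clockwise seen from above; resistance at the ball under 1 N. It stays where left; starts unlocked at 0 to 0.3, counts as locked above 1.15.
- lever_ball (a point): Centre of the black ball (26 mm diameter) at the end of the lock lever, 87 mm above the bench, 78 mm from the pivot axis.
- lever_pivot (a point): Point on the lever's upright pivot axis at the ball's height (jack frame x -76, y +100, z 87 mm); the lever's steel hub (26 mm diameter) below it reaches 82 mm high.
- shoe_left_mid (a point): Centre of a finished black shoe, 288 x 96 x 107 mm, behind the jack. Leave it.
- wax_tin_mid (a point): Centre of a flat wax tin, 71 mm diameter, 24 mm high, in front of the jack's toe end. Leave it.
- shoe_brush_mid (a point): Centre of a wooden shoe brush, 150 x 48 x 38 mm, in front of the jack. Leave it.
- thread_spool_mid (a point): Centre of a pale thread spool, 42 mm diameter, 50 mm high, beyond the jack's heel end. Leave it.
- hammer_mid (a point): Point in the handle of a shoemaker's hammer lying on the left, 260 mm long. Leave it.
- polish_jar_mid (a point): Centre of a small amber polish jar, 58 mm diameter, 60 mm high, beyond the jack's toe end. Leave it.

How it is judged (in metres and radians):
On the way, in this order (a step that is already met when the one before it is completed fails the run):
1. with the lever still unlocked, the toe block's arrow has come to the tab's white line (within 3 mm along the slide) (y of arrow_tip in the frame of tab_line between -0.003 and 0.003 m and value of joint lock_lever below 0.6 rad), for 0.2 s.
2. the lock lever has been pushed round to its stop (beyond 1.15 of 1.4 rad) (value of joint lock_lever above 1.15 rad), for 0.2 s.
At the end, for the whole second after the job is handed in: The yellow arrow stands within 3 mm of the red tab's white line along the slide, the wheel is at rest, and the lock lever is beyond 1.15 rad (stop at 1.4) (y of arrow_tip in the frame of tab_line between -0.003 and 0.003 m and value of joint lock_lever above 1.15 rad and velocity of joint thumbwheel between -0.05 and 0.05 rad/s); the robot touches nothing.
It fails at once if the toe block is pushed directly (more than 2 N from the robot) (contact force between any of the fingers, the arm and toe_block above 2 N).
It fails at once if the size tab is shifted by more than 3 mm (distance of tab_line from where it was at the start of the episode above 0.003 m).
It fails at once if a shoe, tool or other bystander is moved or lifted by more than 20 mm (distance of any of shoe_left_mid, polish_jar_mid, wax_tin_mid, shoe_brush_mid, thread_spool_mid, hammer_mid from where it was at the start of the episode above 0.02 m).
It also fails if it takes over 72 s, if anything falls off the work surface, if the arm or the gripper's body presses on something with over 40 N, if the wrist force passes 120 N, or if a joint passes its speed limit or range.

## Working session

There is one attempt and no reset: what is moved stays moved. The work goes in short steps, Python scripts to look and compute and a tool call to move; the robot and the scene stay as the last step left them, time stands still between calls to the robot, and variables do not carry over. Pictures are saved under pics/ and viewed, about 8 in all and at most 12, crops included, and the job is handed in when it is done.

Besides the shell and the picture viewer there is one more tool, called by a JSON object that holds its "api" and its "payload". jog_arm: Moves the arm, as the interface text tells. Its arguments: {"type":"object","properties":{"moves":{"type":"array","items":{"type":"array","items":{"type":"array","items":{"type":"number"}}}},"gripper":{"type":"number"},"squeeze":{"type":"number"}},"required":["moves"]}

```bash
mkdir -p pics; ls
cat > h.py <<'E'
import numpy as np, cv2
from cell import manip
def ray(name,uv,P=None):
    P=P or manip.camera_params(name)
    K=np.array([[P['fx'],0,P['cx']],[0,P['fy'],P['cy']],[0,0,1]],float)
    n=cv2.undistortPoints(np.array(uv,float).reshape(-1,1,2),K,np.array(P['dist'],float)).reshape(-1,2)
    R=cv2.Rodrigues(np.array(P['rvec'],float))[0]; t=np.array(P['tvec'],float).ravel()
    d=np.c_[n,np.ones(len(n))]@R
    return -R.T@t,d
def onz(name,uv,z,P=None):
    c,d=ray(name,uv,P); return c+d*((np.asarray(z)-c[2])/d[:,2])[:,None]
def proj(name,X,P=None):
    P=P or manip.camera_params(name)
    K=np.array([[P['fx'],0,P['cx']],[0,P['fy'],P['cy']],[0,0,1]],float)
    return cv2.projectPoints(np.array(X,float).reshape(-1,3),np.array(P['rvec'],float),np.array(P['tvec'],float),K,np.array(P['dist'],float))[0].reshape(-1,2)
E
python3 - <<'E'
from h import *
s=manip.read_state();print(s['clock'],s['eef_pos'],s['eef_rot'],s['finger_gap'],manip.tcp_to_tips)
for n in('top','scene'):
    im,d=manip.camera(n);cv2.imwrite(f'pics/{n}0.png',im);np.save(f'{n}0.npy',d);P=manip.camera_params(n);print(n,P, ray(n,[[320,240]]))
E
```

```text
pics
0.0 [ 245.94200527 -491.66525591  223.85822433] [3.06740306 1.56957415 1.96041791] 93.8243615350812 19.0
top {'fx': 500.93611903124184, 'fy': 500.93611903124184, 'cx': 311.73976665184756, 'cy': 239.75985574608575, 'dist': array([-0.10719838,  0.        ,  0.        ,  0.        ,  0.        ]), 'rvec': array([ 2.21545771, -2.17469327,  0.08183615]), 'tvec': array([  50.16819592,  601.57394462, 1242.84751337])} (array([ 521.26905783,   75.41339894, 1277.36814929]), array([[ 0.06266428, -0.02765985, -0.99778769]]))
scene {'fx': 493.4863081488149, 'fy': 493.4863081488149, 'cx': 319.40304542400804, 'cy': 238.88347707769094, 'dist': array([-0.05076903,  0.        ,  0.        ,  0.        ,  0.        ]), 'rvec': array([ 1.35821079,  2.26519137, -0.85063237]), 'tvec': array([ 216.59479802, -368.25840076, 1472.11164391])} (array([1203.97852314,  393.47567847,  863.28028743]), array([[-0.58197552, -0.30644912, -0.75325959]]))
```

View pics/top0.png

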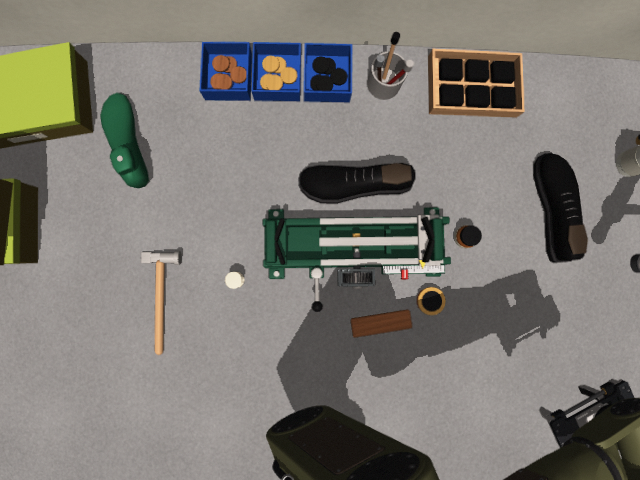

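View pics/scene0.png

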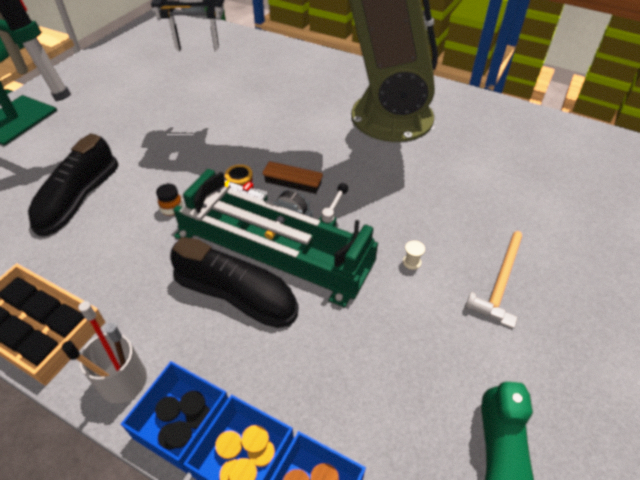

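The top view shows the jack in the middle at about yaw 0: wheel at (357,277), lever pivot (317,272), ball (317,307), tab (404,273) and arrow (421,265). The scene view matches it. Next I measure these points and crop in.

Run:
```python
from h import *
im=cv2.imread('pics/top0.png')
c=im[195:345,250:450];cv2.imwrite('pics/c1.png',cv2.resize(c,None,fx=4,fy=4,interpolation=cv2.INTER_CUBIC))
hsv=cv2.cvtColor(im,cv2.COLOR_BGR2HSV)
roi=np.zeros(im.shape[:2],np.uint8);roi[200:300,255:455]=1
def comp(m,name,z,amin=3):
    n,l,st,ce=cv2.connectedComponentsWithStats((m*roi).astype(np.uint8))
    for i in range(1,n):
        if st[i,4]>=amin: print(name,st[i],ce[i].round(1),onz('top',[ce[i]],z)[0].round(1))
H,S,V=cv2.split(hsv)
comp(((H<8)|(H>172))&(S>150)&(V>80),'red',68)
comp((H>20)&(H<34)&(S>150)&(V>100),'yel',79)
roi[:]=0;roi[285:325,300:335]=1
comp(V<45,'ball',87,30)
g=((H>60)&(H<95)&(S>100)).astype(np.uint8);g[:195]=0;g[300:]=0;g[:,:250]=0;g[:,460:]=0
print(cv2.minAreaRect(cv2.findNonZero(g)))
print(onz('top',[[317,272],[357,277]],[82,82]))
```

```text
red [401 270   7   9  44] [403.9 274.1] [ 518.2 -163.    68. ]
yel [419 260   6   7  20] [421.4 262.5] [ 546.8 -203.4   79. ]
ball [312 302  11  10  87] [316.9 306.3] [438.7  46.9  87. ]
((356.035888671875, 242.4720916748047), (68.09783172607422, 185.3330078125), 88.9583740234375)
[[519.81653991  48.10716163  82.        ]
 [509.56824768 -47.56699392  82.        ]]
```

View pics/c1.png

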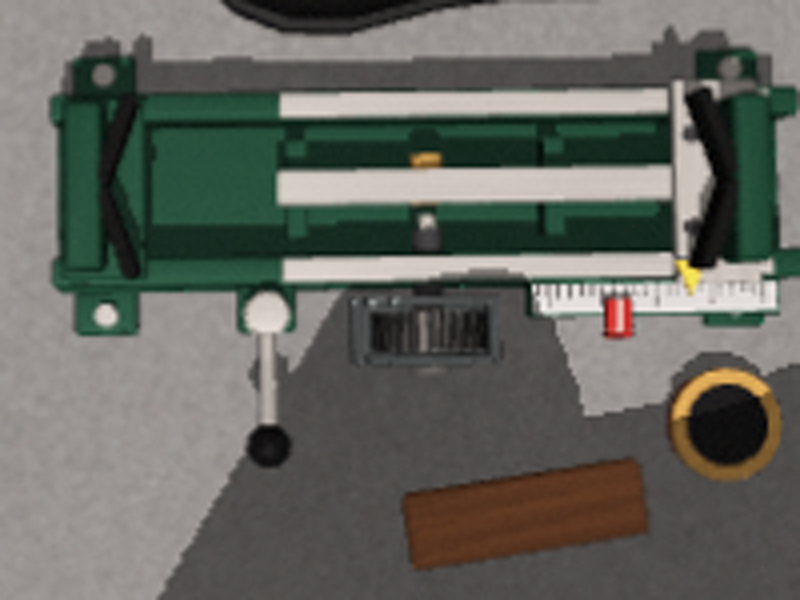

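The crop shows the arrow tip at crop (692,290), white line at x≈619 (y 295–335), hub at (267,312) and cheeks spanning (350–503, 297–367), so the wheel centre is near (430,331).

Run:
```python
from h import *
f=lambda p:[(p[0]+.5)/4-.5+250,(p[1]+.5)/4-.5+195]
names=dict(railL=(280,92,64),railR=(668,84,64),frL=(283,279,64),frR=(520,270,64),hub=(267,312,82),ball=(269,445,87),wheel=(430,331,78),tip=(692,291,79),line_in=(619,298,68),line_out=(619,335,68))
w={k:onz('top',[f(v)],v[2])[0] for k,v in names.items()}
for k,v in w.items(): print(k,v.round(1))
for a,b in(('railL','railR'),('frL','frR'),('hub','wheel')):
    d=w[a]-w[b];print(a,b,np.degrees(np.arctan2(-d[0],d[1])))
# fit jack pose from hub (-76,100), wheel(-88,0), 
for yaw in (0,-.5,.5,1):
    y=np.radians(yaw);R=np.array([[np.cos(y),-np.sin(y)],[np.sin(y),np.cos(y)]])
    o=[w['hub'][:2]-R@[-76,100],w['wheel'][:2]-R@[-88,0]];print(yaw,o,'gap',(R.T@(w['line_in']-w['tip'])[:2])[1])
```

```text
railL [652.   43.6  64. ]
railR [ 661.9 -194.4   64. ]
frL [538.4  39.9  64. ]
frR [ 546.4 -104.1   64. ]
hub [518.3  49.6  82. ]
ball [439.7  47.1  87. ]
wheel [508.6 -48.3  78. ]
tip [ 535.2 -206.3   79. ]
line_in [ 530.3 -164.1   68. ]
line_out [ 507.9 -164.3   68. ]
railL railR 2.3660825664143834
frL frR 3.1773073915855856
hub wheel -5.640219917936389
0 [array([594.30245494, -50.42982182]), array([596.63770714, -48.29114728])] gap 42.209225741549744
-0.5 [array([593.42690754, -51.08923082]), array([596.63435637, -49.0590824 ])] gap 42.16551756153997
0.5 [array([595.17221464, -49.76279742]), array([596.63435637, -47.52321216])] gap 42.24971952559964
1 [array([596.03612041, -49.08820844]), array([596.62430432, -46.75533551])] gap 42.286995829931215
```

{"api": "jog_arm", "payload": {"moves": [[[15,40,0,0,0,0],[25,43,0,0,0,0],[25,43,0,0,0,0],[25,43,0,0,0,0],[25,43,0,0,0,0]]], "gripper": -1}}

```text
clock: 0.6
eef_pos: [359.0, -277.6, 221.5]
eef_rot: [-2.984, 1.566, 2.184]
wrist_force: [0.6, -0.4, 0.4]
finger_gap: 57.1
```

Run:
```python
from h import *
from scipy.spatial.transform import Rotation as Ro
s=manip.read_state();print(Ro.from_euler('xyz',s['eef_rot']).as_matrix().round(3),s['joints'])
im,d=manip.camera('wrist');cv2.imwrite('pics/w1.png',im)
P=manip.camera_params('wrist');print(ray('wrist',[[320,240]],P))
print(proj('wrist',[[509,-48,82],[535,-206,79],[518,-164,68]],P),proj('wrist',[s['eef_pos']],P))
```

```text
[[-0.003  0.898  0.44 ]
 [ 0.004  0.44  -0.898]
 [-1.    -0.001 -0.005]] [-7.39652193e-01  8.90064958e-02  1.78005740e+00  1.03501387e-03
  1.27699357e+00  3.75306586e-01]
(array([ 427.62349279, -240.86746769,  381.79178285]), array([[-0.22038687, -0.10041505, -0.97038629]]))
[[124.6991747  -88.70277583]
 [345.1649671   -5.98983558]
 [285.4231315   -4.84543279]] [[327.72585828 314.17281112]]
```

View pics/w1.png

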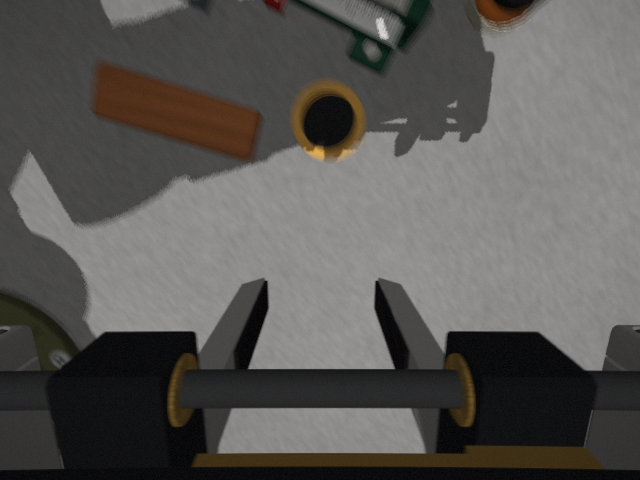

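The view shows the fingers still closing, with the wax tin and brush below. The camera sits on the tool's +y side. I will turn the tool by −24° so the jaw axis lies along the slide, and move over the wheel.

{"api": "jog_arm", "payload": {"moves": [[[30,40,0,0,0,-8],[30,40,0,0,0,-8],[30,40,0,0,0,-8],[30,40,0,0,0,0],[30,40,0,0,0,0]]]}}

```text
clock: 1.15
eef_pos: [497.8, -90.0, 221.4]
eef_rot: [-3.104, 1.566, 1.68]
wrist_force: [0.4, -1.5, -0.6]
finger_gap: 13.3
```

{"api": "jog_arm", "payload": {"moves": [[[5,5,-25,0,0,0],[0,0,-25,0,0,0],[0,0,-25,0,0,0],[0,0,0,0,0,0]]]}}

```text
clock: 1.55
eef_pos: [505.3, -78.9, 143.2]
eef_rot: [-3.052, 1.565, 1.741]
wrist_force: [0.7, 0.1, -0.1]
finger_gap: 0.4
```

Run:
```python
from h import *
from scipy.spatial.transform import Rotation as Ro
s=manip.read_state();print(Ro.from_euler('xyz',s['eef_rot']).as_matrix().round(3),s['eef_pos'],s['finger_gap'],s['clock'])
im,d=manip.camera('wrist');P=manip.camera_params('wrist')
im2,_=manip.camera('top');cv2.imwrite('pics/t2.png',im2)
tip=s['eef_pos']-np.array([0,0,19])
print(proj('wrist',[[509,-48,82]],P),proj('wrist',[tip],P))
cv2.imwrite('pics/v2.png',np.vstack([im[:, :],cv2.resize(im2[230:315,340:440],(640,544))])[:1024:2,::1] if 0 else np.hstack([cv2.resize(im,(480,360)),cv2.resize(im2[235:295,250:303+47],(300,360)[:1]+(360,))]))
```

```text
[[-0.001  0.997  0.08 ]
 [ 0.006  0.08  -0.997]
 [-1.    -0.001 -0.006]] [505.2699665  -78.89575236 143.22127894] 0.4290796618224671 1.55
[[273.88612064 258.05743672]] [[319.44904597 291.15438218]]
```

View pics/v2.png

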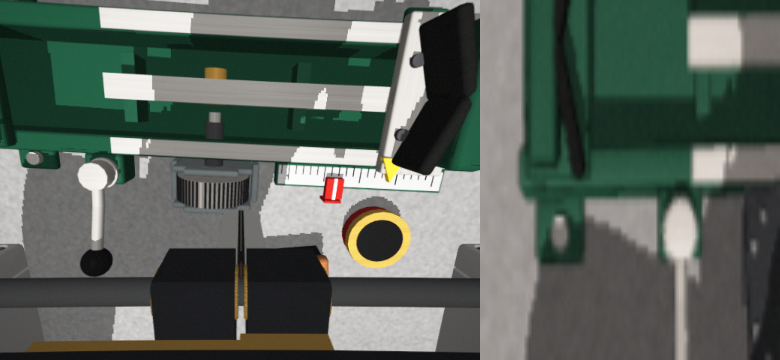

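The wrist view shows everything from here: wheel crown at about (284,250) full-size, arrow tip (519,243), line (445,240–265), hub (128,232), ball (128,350) and closed thin fingers. I will write one gap-measuring helper on this view.

```bash
cat >> h.py <<'E'
YAW=np.radians(2.2)
def gap(save=None):
    s=manip.read_state();P=manip.camera_params('wrist');im,_=manip.camera('wrist')
    if save: cv2.imwrite(save,im)
    H,S,V=cv2.split(cv2.cvtColor(im,cv2.COLOR_BGR2HSV))
    def big(m):
        n,l,st,ce=cv2.connectedComponentsWithStats(m.astype(np.uint8)); i=1+np.argmax(st[1:,4]); return np.argwhere(l==i)[:,::-1],st[i]
    roi=np.zeros(V.shape,bool);roi[:300]=1
    red,rs=big(((H<8)|(H>172))&(S>150)&(V>60)&roi)
    near=np.zeros(V.shape,bool); near[max(0,rs[1]-60):rs[1]+25, max(0,rs[0]-60):rs[0]+160]=1
    yel,ys=big((H>22)&(H<34)&(S>150)&(V>90)&near)
    R=np.array([[np.cos(YAW),-np.sin(YAW)],[np.sin(YAW),np.cos(YAW)]])
    # arrow tip: yellow pixel with least jack x (z=79), averaged over the last 3 mm
    A=onz('wrist',yel,79,P)[:,:2]@R; tip=A[A[:,0]<A[:,0].min()+2.5].mean(0)
    # white line: bright low-saturation pixels inside tab's box
    x,y,w,h=rs[:4]; sub=(S<110)&(V>120); m=np.zeros(V.shape,bool); hull=cv2.convexHull(red.astype(np.int32)); k=np.zeros(V.shape,np.uint8); cv2.fillConvexPoly(k,hull,1)
    wl=np.argwhere(sub&(cv2.erode(k,np.ones((3,3)))>0))[:,::-1]
    L=onz('wrist',wl,68,P)[:,:2]@R; T=onz('wrist',red,68,P)[:,:2]@R
    print('clock',s['clock'],'tip_px',yel[A[:,0].argmin()],'red',rs,'nline',len(wl),'tip',tip.round(2),'line',L.mean(0).round(2),L.std(0).round(2),'redmid',T.mean(0).round(2))
    print('GAP line-tip: %.2f  (tab mid %.2f)'%(L[:,1].mean()-tip[1],(T[:,1].min()+T[:,1].max())/2-tip[1]))
    return im,P
E
python3 - <<'E'
from h import *
im,P=gap('pics/w3.png')
f=lambda x,y:[x*4/3,y*4/3]
for k,p,z in(('hub',f(97,175),82),('ball',f(96,261),87),('wheelL',f(178,184),74),('wheelR',f(248,184),74),('crown',f(213,187),82),('cheekTLback',f(174,162),72),('cheekTRback',f(256,162),72),('railL',f(113,138),64),('railR',f(385,153),64)):
    print(k,onz('wrist',[p],z,P)[0].round(1))
E
```

```text
clock 1.65 tip_px [513 243] red [424 238  31  34 640] nline 164 tip [ 524.6  -225.99] line [ 511.27 -183.36] [5.93 3.38] redmid [ 510.21 -182.6 ]
GAP line-tip: 42.63  (tab mid 44.09)
hub [518.6  46.2  82. ]
ball [437.8  48.9  87. ]
wheelL [513.9 -22.   74. ]
wheelR [519.1 -85.5  74. ]
crown [515.9 -54.6  82. ]
cheekTLback [533.5 -17.6  72. ]
cheekTRback [539.5 -90.9  72. ]
railL [549.5  39.5  64. ]
railR [ 555.7 -208.    64. ]
```

{"api": "jog_arm", "payload": {"moves": [[[6,10,-15,0,0,0],[0,0,-14,0,0,0],[0,0,-8,0,0,0],[0,0,0,0,0,0]]]}}

```text
clock: 2.1
eef_pos: [515.5, -68.8, 111.1]
eef_rot: [1.754, 1.559, 0.262]
wrist_force: [-0.6, -0.2, 0.2]
finger_gap: 0.4
```

{"api": "jog_arm", "payload": {"moves": [[[-4,0,-6,0,0,0],[0,0,-3,0,0,0],[0,0,-2,0,0,0],[0,0,0,0,0,0]]]}}

```text
clock: 2.5
eef_pos: [511.7, -68.7, 100.3]
eef_rot: [1.702, 1.557, 0.209]
wrist_force: [0.1, 0.4, 0.2]
finger_gap: 0.6
```

{"api": "jog_arm", "payload": {"moves": [[[0,0,-2,0,0,0],[0,0,0,0,0,0]]]}}

```text
clock: 2.7
eef_pos: [511.9, -68.8, 98.5]
eef_rot: [1.684, 1.557, 0.191]
wrist_force: [-0.1, 0.6, -0.1]
finger_gap: 0.5
```

{"api": "jog_arm", "payload": {"moves": [[[0,0,-2,0,0,0],[0,0,0,0,0,0]]]}}

```text
clock: 2.9
eef_pos: [512.3, -69.2, 97.1]
eef_rot: [1.618, 1.556, 0.125]
wrist_force: [-1.8, -1.4, 1.5]
finger_gap: 0.7
```

{"api": "jog_arm", "payload": {"moves": [[[0,8,0.5,0,0,0],[0,8,0,0,0,0],[0,8,-1,0,0,0],[0,8,-2,0,0,0],[0,0,0,0,0,0]]]}}

```text
clock: 3.4
eef_pos: [512.3, -39.7, 100.6]
eef_rot: [1.203, 1.553, -0.291]
wrist_force: [-0.1, 1.2, 0.7]
finger_gap: 0.6
```

Run:
```python
from h import *
im,P=gap('pics/w4.png')
```

```text
clock 3.4 tip_px [612 279] red [504 270  46  30 797] nline 239 tip [ 524.28 -217.72] line [ 512.82 -180.46] [4.59 6.18] redmid [ 513.73 -180.96]
GAP line-tip: 37.26  (tab mid 37.97)
```

The first stroke closed it about 5 mm, leaving a gap of about 37 mm. The contact model fits, so I will use longer arcs.

{"api": "jog_arm", "payload": {"moves": [[[0,-8,12,0,0,0],[0,-22,0,0,0,0],[0,-4,-10,0,0,0],[0,0,-6,0,0,0],[0,0,0,0,0,0]]]}}

```text
clock: 3.95
eef_pos: [512.7, -76.2, 97.6]
eef_rot: [1.216, 1.552, -0.279]
wrist_force: [-0.3, -0.4, 0.2]
finger_gap: 0.6
```

{"api": "jog_arm", "payload": {"moves": [[[0,6,-2,0,0,0],[0,9,2,0,0,0],[0,9,0,0,0,0],[0,9,-1.5,0,0,0],[0,9,-3,0,0,0]]]}}

```text
clock: 4.45
eef_pos: [512.9, -34.3, 98.8]
eef_rot: [0.92, 1.548, -0.574]
wrist_force: [-0.4, 0.3, 1.3]
finger_gap: 0.3
```

Run:
```python
from h import *
im,P=gap('pics/w5.png'); print(manip.read_state()['eef_pos'],manip.read_state()['wrist_force'])
```

```text
clock 4.45 tip_px [600 279] red [513 272  44  28 619] nline 259 tip [ 524.95 -205.87] line [ 513.55 -180.64] [4.39 5.59] redmid [ 514.67 -179.78]
GAP line-tip: 25.23  (tab mid 26.64)
[512.9241729  -33.16054531  98.23166565] [-0.27055791  2.13276288  5.57161675]
```

About 12 mm in that stroke, with 25–27 mm left. I will repeat it.

{"api": "jog_arm", "payload": {"moves": [[[0,-8,14,0,0,0],[0,-26,0,0,0,0],[0,-6,-9,0,0,0],[0,0,-6,0,0,0],[0,0,0,0,0,0]]]}}

```text
clock: 5.0
eef_pos: [513.0, -70.4, 96.3]
eef_rot: [0.941, 1.548, -0.549]
wrist_force: [0.1, -3.1, 1.7]
finger_gap: 0.4
```

{"api": "jog_arm", "payload": {"moves": [[[0,6,-2,0,0,0],[0,9,2,0,0,0],[0,9,0,0,0,0],[0,9,-1.5,0,0,0],[0,9,-3,0,0,0]]]}}

```text
clock: 5.5
eef_pos: [514.4, -29.7, 97.5]
eef_rot: [0.754, 1.538, -0.735]
wrist_force: [-0.6, 0.6, -0.1]
finger_gap: 0.5
```

Run:
```python
from h import *
im,P=gap('pics/w6.png'); print(manip.read_state()['eef_pos'],manip.read_state()['wrist_force'])
```

```text
clock 5.5 tip_px [592 283] red [529 276  34  24 502] nline 171 tip [ 524.98 -197.2 ] line [ 515.71 -183.58] [3.51 1.51] redmid [ 516.08 -179.66]
GAP line-tip: 13.62  (tab mid 15.89)
[514.0388847  -28.52536862  96.82219758] [-0.49368413  1.30389309 -0.94950709]
```

Gap is about 14 mm. I will lift to the good viewing height and measure properly before the next stroke.

{"api": "jog_arm", "payload": {"moves": [[[0,-8,15,0,0,0],[0,-18,15,0,0,0],[-2,-22,15,0,0,0],[0,0,0,0,0,0]]]}}

```text
clock: 5.95
eef_pos: [510.9, -74.5, 140.7]
eef_rot: [0.657, 1.544, -0.826]
wrist_force: [-0.2, 0.3, -0.5]
finger_gap: 0.4
```

```bash
sed -i 's/roi\[:300\]=1/roi[:340]=1/' h.py
python3 - <<'E'
from h import *
im,P=gap('pics/w7.png'); print(manip.read_state()['eef_pos'])
cv2.imwrite('pics/c7.png',cv2.resize(im[200:310,380:540],None,fx=5,fy=5,interpolation=cv2.INTER_CUBIC))
E
```

```text
clock 5.95 tip_px [477 251] red [428 248  31  34 637] nline 170 tip [ 524.93 -198.59] line [ 511.14 -182.99] [5.86 3.39] redmid [ 510.14 -181.97]
GAP line-tip: 15.60  (tab mid 17.20)
[510.41957782 -73.49709036 139.55625634]
```

View pics/c7.png

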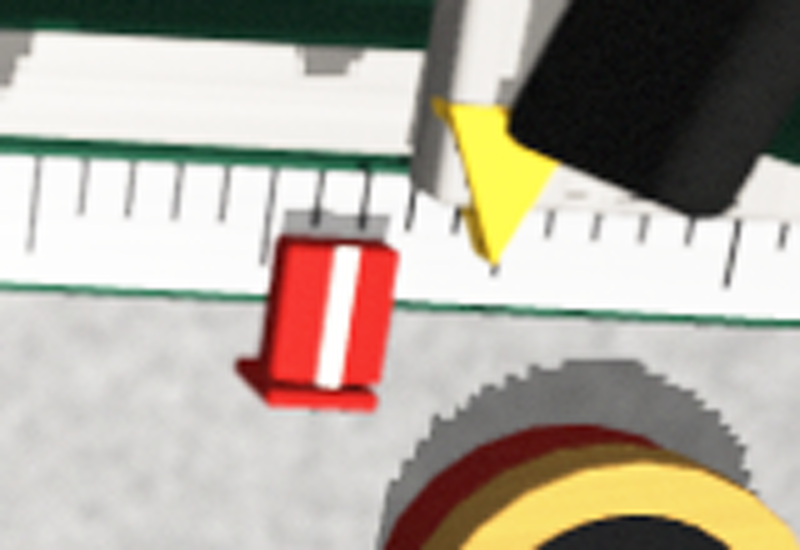

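The crop shows the line's inner end at (348,246), outer end (330,387) and arrow tip (494,263), about 16 mm short. I will compute from these and clean up the line detection.

```bash
python3 - <<'E'
s=open('h.py').read()
s=s.replace("    wl=np.argwhere(sub&(cv2.erode(k,np.ones((3,3)))>0))[:,::-1]\n","    wl,_=big(sub&(cv2.erode(k,np.ones((3,3)))>0))\n").replace("    print('GAP","    v=np.polyfit(L[:,0],L[:,1],1); print('line slope deg',np.degrees(np.arctan(v[0])))\n    print('GAP")
open('h.py','w').write(s)
E
python3 - <<'E'
from h import *
im,P=gap()
f=lambda p:[(p[0]+.5)/5-.5+380,(p[1]+.5)/5-.5+200]
w=np.vstack([onz('wrist',[f((348,246)),f((330,387))],68,P),onz('wrist',[f((494,263))],79,P)])
print(w.round(1)); d=w[0]-w[1];print('yaw',np.degrees(np.arctan2(d[1],d[0])))
# yaw also from ledge edge line z~64
e=onz('wrist',[f((0,287)),f((798,324))],64,P);d=e[0]-e[1];print('yaw',np.degrees(np.arctan2(-d[0],d[1])))
for y in(1,2.2,3.5):
    a=np.radians(y);print(y,np.dot(w[0,:2]-w[2,:2],[-np.sin(a),np.cos(a)]))
E
```

```text
clock 6.0 tip_px [481 252] red [430 247  32  35 672] nline 146 tip [ 524.36 -198.86] line [ 511.51 -184.11] [5.99 1.01] redmid [ 510.15 -182.1 ]
line slope deg -0.10759344241920045
GAP line-tip: 14.75  (tab mid 17.51)
[[ 528.2 -162.3   68. ]
 [ 507.8 -163.4   68. ]
 [ 530.  -177.2   79. ]]
yaw 3.005048995102703
yaw 1.959547742698835
1 14.913092116716781
2.2 14.941892200819735
3.5 14.965695949690796
```

The gap is 14.8 mm from both methods. I will do another full stroke.

{"api": "jog_arm", "payload": {"moves": [[[1,-1,-20,0,0,0],[0,0,-15,0,0,0],[0,0,-4,0,0,0],[0,0,0,0,0,0]]]}}

```text
clock: 6.45
eef_pos: [510.5, -70.5, 96.1]
eef_rot: [0.527, 1.548, -0.953]
wrist_force: [0.3, -5.1, 5.3]
finger_gap: 0.5
```

{"api": "jog_arm", "payload": {"moves": [[[0,6,-3,0,0,0],[0,9,2,0,0,0],[0,9,0,0,0,0],[0,9,-1.5,0,0,0],[0,9,-3,0,0,0]]]}}

```text
clock: 6.95
eef_pos: [512.9, -30.9, 97.8]
eef_rot: [0.536, 1.536, -0.944]
wrist_force: [1.0, -0.4, 0.3]
finger_gap: 1.0
```

{"api": "jog_arm", "payload": {"moves": [[[0,-8,15,0,0,0],[0,-18,15,0,0,0],[-2,-22,15,0,0,0],[0,0,0,0,0,0]]]}}

```text
clock: 7.35
eef_pos: [509.6, -75.3, 141.1]
eef_rot: [0.428, 1.541, -1.046]
wrist_force: [-0.8, 0.8, 0.4]
finger_gap: 0.4
```

Run:
```python
from h import *
im,P=gap('pics/w8.png'); print(manip.read_state()['eef_pos'])
```

```text
clock 7.35 tip_px [471 250] red [426 246  31  34 622] nline 151 tip [ 524.66 -195.23] line [ 511.49 -183.94] [5.96 1.07] redmid [ 510.08 -181.83]
line slope deg -0.25587271419979074
GAP line-tip: 11.29  (tab mid 13.90)
[509.15930748 -74.2454084  139.91441169]
```

Only 3.5 mm this time. Landing low on the toe side pressed the wheel backwards (−5 N in y). I will land nearer the crown and make a shorter stroke.

{"api": "jog_arm", "payload": {"moves": [[[2,12,-20,0,0,0],[0,0,-14,0,0,0],[0,0,-2,0,0,0],[0,0,0,0,0,0]]]}}

```text
clock: 7.8
eef_pos: [510.5, -58.1, 100.3]
eef_rot: [0.31, 1.544, -1.163]
wrist_force: [-3.1, -5.9, 18.5]
finger_gap: 0.4
```

{"api": "jog_arm", "payload": {"moves": [[[0,7,0,0,0,0],[0,7,-0.5,0,0,0],[0,7,-1.5,0,0,0],[0,4,-1.5,0,0,0],[0,0,0,0,0,0]]]}}

```text
clock: 8.3
eef_pos: [510.2, -30.1, 97.5]
eef_rot: [0.256, 1.543, -1.216]
wrist_force: [0.1, -1.4, -0.3]
finger_gap: 0.7
```

{"api": "jog_arm", "payload": {"moves": [[[0,-4,15,0,0,0],[0,-18,15,0,0,0],[-2,-18,12,0,0,0],[0,0,0,0,0,0]]]}}

```text
clock: 8.7
eef_pos: [507.5, -70.2, 139.5]
eef_rot: [0.158, 1.545, -1.312]
wrist_force: [-0.2, -0.1, 0.6]
finger_gap: 0.6
```

Run:
```python
from h import *
im,P=gap('pics/w9.png'); print(manip.read_state()['eef_pos'])
```

```text
clock 8.7 tip_px [475 248] red [434 244  33  35 675] nline 144 tip [ 524.66 -191.49] line [ 511.58 -184.13] [5.96 1.02] redmid [ 510.18 -181.91]
line slope deg -0.25370209622102907
GAP line-tip: 7.36  (tab mid 10.34)
[507.18410645 -69.32874517 138.60537199]
```

{"api": "jog_arm", "payload": {"moves": [[[4,7,-20,0,0,0],[0,0,-13,0,0,0],[0,0,-2,0,0,0],[0,0,0,0,0,0]]]}}

```text
clock: 9.15
eef_pos: [510.5, -60.4, 100.3]
eef_rot: [0.024, 1.547, -1.445]
wrist_force: [0.5, -1.8, 1.2]
finger_gap: 0.5
```

{"api": "jog_arm", "payload": {"moves": [[[0,7,-0.5,0,0,0],[0,7,-1,0,0,0],[0,7,-1.5,0,0,0],[0,4,-2,0,0,0],[0,0,0,0,0,0]]]}}

```text
clock: 9.65
eef_pos: [511.0, -35.2, 99.5]
eef_rot: [0.108, 1.543, -1.361]
wrist_force: [0.0, -0.0, 0.7]
finger_gap: -0.1
```

{"api": "jog_arm", "payload": {"moves": [[[0,-4,15,0,0,0],[0,-18,15,0,0,0],[-2,-18,12,0,0,0],[0,0,0,0,0,0]]]}}

```text
clock: 10.05
eef_pos: [508.7, -76.0, 142.6]
eef_rot: [0.075, 1.544, -1.393]
wrist_force: [-0.3, 0.2, -0.1]
finger_gap: 0.4
```

Run:
```python
from h import *
im,P=gap('pics/w10.png'); print(manip.read_state()['eef_pos'])
```

```text
clock 10.05 tip_px [455 246] red [425 244  31  34 630] nline 148 tip [ 525.46 -186.2 ] line [ 511.65 -184.07] [6.03 1.04] redmid [ 510.09 -182.03]
line slope deg -0.36705296988493996
GAP line-tip: 2.13  (tab mid 4.78)
[508.45333189 -75.12089088 141.66541328]
```

The gap is now about 2 mm. I will move the camera above the tab for a view without parallax.

{"api": "jog_arm", "payload": {"moves": [[[-15,-25,5,0,0,0],[-15,-30,5,0,0,0],[-15,-30,0,0,0,0],[0,0,0,0,0,0]]]}}

```text
clock: 10.5
eef_pos: [461.5, -159.4, 148.8]
eef_rot: [-0.091, 1.547, -1.555]
wrist_force: [0.6, -0.0, -0.7]
finger_gap: 0.5
```

Run:
```python
from h import *
im,P=gap('pics/w11.png'); print(manip.read_state()['eef_pos'],ray('wrist',[[320,240]],P)[0])
a,b=proj('wrist',[[530,-177,79],[528,-163,68]],P); x,y=(b-[80,60]).astype(int);x,y=max(x,0),max(y,0);print(x,y)
t,_=manip.camera('top')
cv2.imwrite('pics/c11.png',np.hstack([cv2.resize(im[y:y+110,x:x+100],None,fx=5,fy=5,interpolation=cv2.INTER_CUBIC),cv2.resize(t[245:300,390:420],(300,550),interpolation=cv2.INTER_CUBIC)]))
```

```text
clock 10.5 tip_px [340 159] red [321 163  25  36 618] nline 149 tip [ 526.02 -186.72] line [ 511.4  -183.91] [5.65 0.97] redmid [ 509.67 -183.6 ]
line slope deg -0.443210913578827
GAP line-tip: 2.82  (tab mid 2.96)
[ 462.14253999 -158.2549838   148.87679526] [ 534.5193661  -148.21863656  308.87883709]
253 103
```

View pics/c11.png

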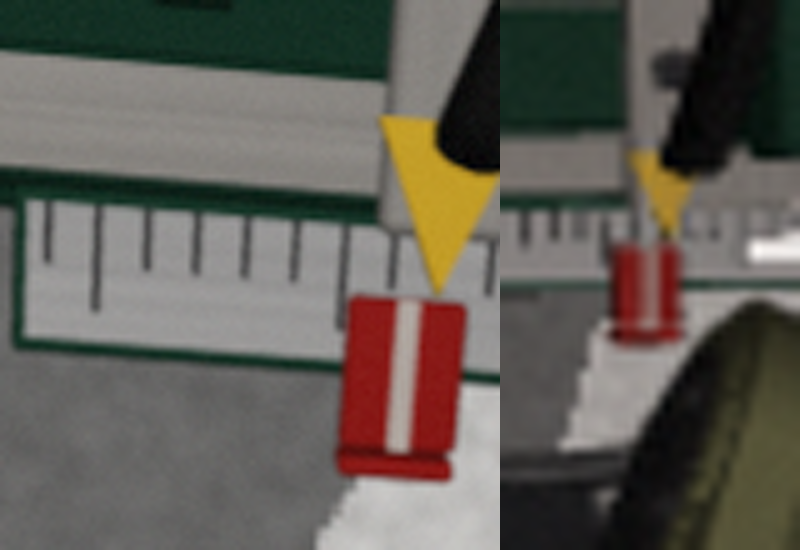

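The crop has the tip at (438,295) and the line's inner end at (410,302). After parallax and tilt that leaves 2.8 mm, matching the helper. A short stroke of about 13 mm is next.

{"api": "jog_arm", "payload": {"moves": [[[16,34,0,0,0,0],[16,34,-10,0,0,0],[15,31,-15,0,0,0],[0,0,0,0,0,0]]]}}

```text
clock: 11.0
eef_pos: [511.8, -50.6, 121.9]
eef_rot: [-0.083, 1.548, -1.546]
wrist_force: [-0.2, -1.0, 0.2]
finger_gap: 0.7
```

{"api": "jog_arm", "payload": {"moves": [[[0,-7,-12,0,0,0],[0,0,-6,0,0,0],[0,0,-2,0,0,0],[0,0,0,0,0,0]]]}}

```text
clock: 11.4
eef_pos: [512.2, -57.5, 100.7]
eef_rot: [-0.05, 1.548, -1.511]
wrist_force: [-2.6, 0.8, 4.7]
finger_gap: 0.6
```

{"api": "jog_arm", "payload": {"moves": [[[0,5,-0.8,0,0,0],[0,5,-0.8,0,0,0],[0,3,-1,0,0,0],[0,0,0,0,0,0]]]}}

```text
clock: 11.8
eef_pos: [512.0, -48.8, 101.6]
eef_rot: [0.044, 1.544, -1.422]
wrist_force: [0.6, 0.8, 0.4]
finger_gap: 0.5
```

{"api": "jog_arm", "payload": {"moves": [[[0,0,15,0,0,0],[-16,-32,15,0,0,0],[-16,-40,12,0,0,0],[-16,-40,6,0,0,0],[0,0,0,0,0,0]]]}}

```text
clock: 12.3
eef_pos: [460.8, -166.9, 151.2]
eef_rot: [0.058, 1.543, -1.411]
wrist_force: [0.1, -0.6, -0.2]
finger_gap: 0.4
```

Run:
```python
from h import *
im,P=gap('pics/w12.png'); print(manip.read_state()['eef_pos'],ray('wrist',[[320,240]],P)[0])
b=proj('wrist',[[528,-163,68]],P)[0]; x,y=np.maximum((b-[50,60]).astype(int),0);print(x,y)
cv2.imwrite('pics/c12.png',cv2.resize(im[y:y+110,x:x+100],None,fx=5,fy=5,interpolation=cv2.INTER_CUBIC))
```

```text
clock 12.3 tip_px [324 158] red [309 161  25  36 609] nline 146 tip [ 525.18 -184.48] line [ 511.42 -183.95] [5.7  0.96] redmid [ 509.73 -183.77]
line slope deg -0.11664215593215942
GAP line-tip: 0.52  (tab mid 0.44)
[ 461.43474519 -165.32042589  150.86868069] [ 533.24495724 -155.48840586  311.48634069]
271 101
```

View pics/c12.png

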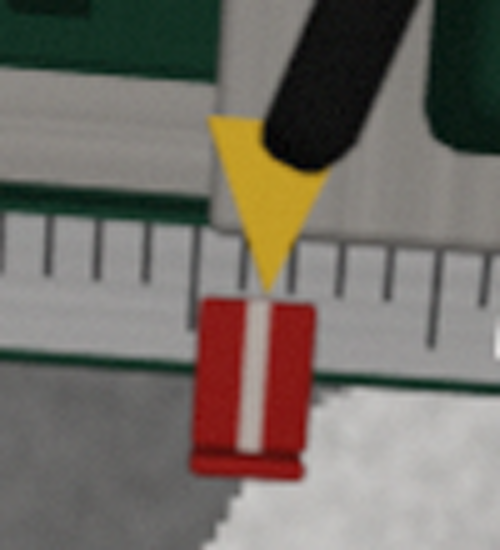

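The arrow stands about 0.5 mm from the line (tip at (267,295), line at (259,300), parallax removed), which is inside the tolerance. Next is the lock lever: approach the ball from its −y side.

{"api": "jog_arm", "payload": {"moves": [[[-4,40,0,0,0,0],[-4,45,0,0,0,0],[-4,45,0,0,0,0],[-4,40,-10,0,0,0],[0,0,-10,0,0,0]]]}}

```text
clock: 12.85
eef_pos: [444.2, 11.1, 130.2]
eef_rot: [0.137, 1.544, -1.337]
wrist_force: [-0.2, -0.2, -0.6]
finger_gap: 0.4
```

{"api": "jog_arm", "payload": {"moves": [[[0,0,-15,0,0,0],[0,0,-13,0,0,0],[0,0,0,0,0,0]]]}}

```text
clock: 13.15
eef_pos: [443.5, 13.3, 99.6]
eef_rot: [0.07, 1.545, -1.4]
wrist_force: [-0.0, 0.2, -0.5]
finger_gap: 0.4
```

Run:
```python
from h import *
s=manip.read_state();print(s['eef_pos'],s['wrist_force'])
im,_=manip.camera('wrist');P=manip.camera_params('wrist')
print(proj('wrist',[[439,48,87],[518,48,82]],P))
cv2.imwrite('pics/w13.png',im)
```

```text
[443.49930901  13.32001573  99.58151989] [-0.00735449  0.15324825 -0.49632855]
[[252.66987879 298.40084051]
 [262.66239339 143.20582864]]
```

View pics/w13.png

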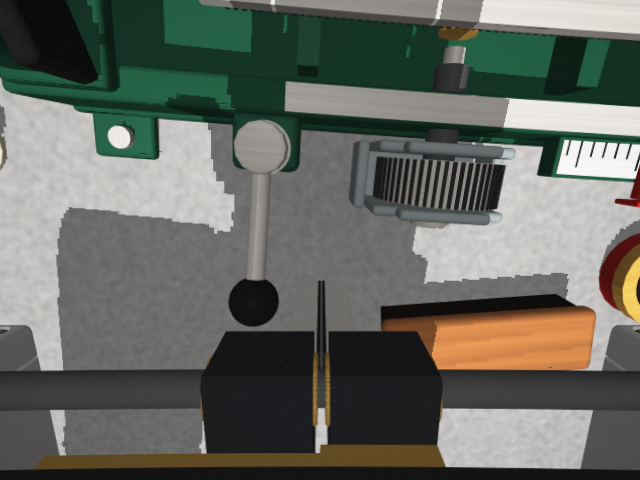

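The ball is at (253,300), as predicted, and the finger is beside it and clear. I will push along the arc.

{"api": "jog_arm", "payload": {"moves": [[[-1,15,0,0,0,0],[-2,14,0,0,0,0],[1,14,0,0,0,0],[4,14,0,0,0,0],[0,0,0,0,0,0]]]}}

```text
clock: 13.7
eef_pos: [447.8, 70.5, 103.3]
eef_rot: [0.235, 1.543, -1.238]
wrist_force: [-0.2, -0.4, 0.1]
finger_gap: 0.9
```

{"api": "jog_arm", "payload": {"moves": [[[3,11,-2,0,0,0],[6,11,-2,0,0,0],[9,11,0,0,0,0],[10,9,0,0,0,0],[0,0,0,0,0,0]]]}}

```text
clock: 14.2
eef_pos: [478.6, 113.1, 100.5]
eef_rot: [0.324, 1.541, -1.151]
wrist_force: [-0.2, -0.0, 0.4]
finger_gap: 0.5
```

Run:
```python
from h import *
s=manip.read_state();print(s['eef_pos'],s['wrist_force'])
im,_=manip.camera('wrist');P=manip.camera_params('wrist')
for a in(.8,1,1.2,1.4): print(a,proj('wrist',[[518.5-78*np.cos(a+.035*0),48+78*np.sin(a),87]],P).round())
cv2.imwrite('pics/w14.png',im)
```

```text
[478.62765052 113.05344099 100.54243074] [-0.21646196 -0.04789639  0.39330225]
0.8 [[333. 321.]]
1 [[317. 298.]]
1.2 [[306. 272.]]
1.4 [[300. 244.]]
```

View pics/w14.png

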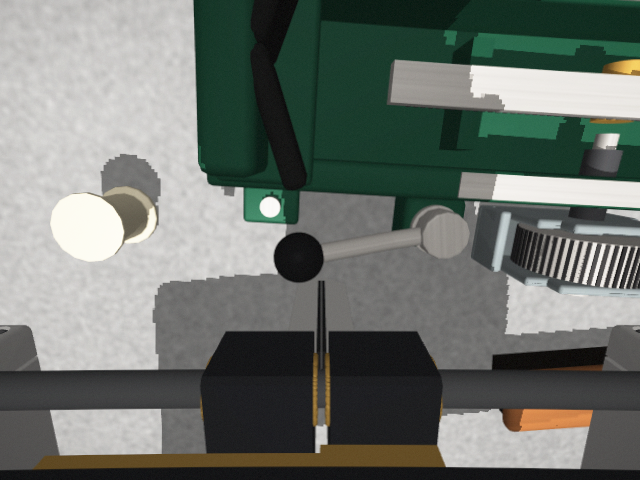

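The ball is at (299,258), so the lever is at about 1.3 rad. I push a little more in +x, then retreat and re-check the arrow.

{"api": "jog_arm", "payload": {"moves": [[[5,1,0,0,0,0],[4,0,0,0,0,0],[0,0,0,0,0,0]]]}}

```text
clock: 14.55
eef_pos: [481.1, 112.8, 99.6]
eef_rot: [-0.269, 1.542, -1.745]
wrist_force: [-3.2, -1.7, 2.1]
finger_gap: 0.7
```

{"api": "jog_arm", "payload": {"moves": [[[-20,-5,5,0,0,0],[-15,-10,25,0,0,0],[0,-45,20,0,0,0],[0,-45,0,0,0,0],[0,-45,0,0,0,0]]]}}

```text
clock: 15.05
eef_pos: [443.1, -39.4, 151.3]
eef_rot: [-0.308, 1.541, -1.778]
wrist_force: [1.4, 0.3, -0.1]
finger_gap: 0.7
```

{"api": "jog_arm", "payload": {"moves": [[[4,-45,0,0,0,0],[4,-45,0,0,0,0],[4,-35,0,0,0,0],[0,0,0,0,0,0]]]}}

```text
clock: 15.45
eef_pos: [453.3, -174.9, 152.5]
eef_rot: [-0.221, 1.54, -1.697]
wrist_force: [0.8, 1.1, -0.5]
finger_gap: 0.2
```

Run:
```python
from h import *
im,P=gap('pics/w15.png'); s=manip.read_state();print(s['eef_pos'],s['wrist_force'])
b=proj('wrist',[[528,-163,68]],P)[0]; x,y=np.maximum((b-[50,60]).astype(int),0)
t,_=manip.camera('top');bp=proj('top',[[518.5-78*np.cos(a),48+78*np.sin(a),87] for a in (0,1.15,1.4)]);print(bp)
cv2.imwrite('pics/c15.png',np.hstack([cv2.resize(im[y:y+110,x:x+80],(400,550),interpolation=cv2.INTER_CUBIC),cv2.resize(t[235:345,270:350],(400,550),interpolation=cv2.INTER_CUBIC)]))
```

```text
clock 15.45 tip_px [312 141] red [298 147  24  37 633] nline 145 tip [ 526.58 -184.6 ] line [ 511.2  -183.92] [5.48 0.97] redmid [ 509.3  -183.88]
line slope deg -0.32812865419796355
GAP line-tip: 0.68  (tab mid 0.72)
[ 453.15020055 -173.30375505  152.32891355] [-0.18254995  0.4877413  -0.01990927]
[[316.49877012 305.54139869]
 [286.80040043 285.46727051]
 [284.56943665 277.55861445]]
```

View pics/c15.png

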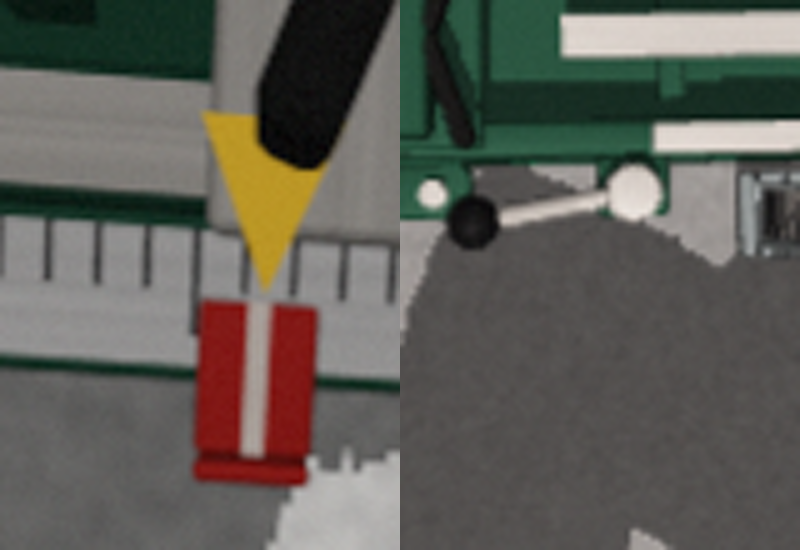

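The arrow stays at 0.7 mm from the line. In the top view the ball is at (284.6,279.2), about 1.35 rad. The robot touches nothing, so I hand in.

```bash
python3 -c "
from cell import manip
print(manip.sign_off())"
```

```text
the job is handed in; nothing more can be done
None
```

I set the jack to the new size and handed the job in at about 15.5 s of the 72 s allowed; no verdict is reported. I rolled the thumbwheel with the closed fingertips in seven strokes, closing the toe block about 42 mm. Then I pushed the lock lever round by its ball.

- **Arrow:** after locking, it stood about 0.7 mm short of the tab's white line, against a tolerance of 3 mm. It was about 0.5 mm short just before I pushed the lever. The nearly overhead wrist view agreed with the picture by eye.
- **Lever:** the top camera puts the ball at about 1.35 rad; it counts as locked above 1.15.
- **Clear of the scene:** the last wrist force was under 1 N, with the gripper well above everything.

**What went less well:**
- Stroke 4 closed only about 3.5 mm, probably because landing low on the toe side pushed the wheel back. I then landed nearer the crown with shorter strokes.
- One landing on the wheel read 18.5 N at the wrist, above the suggested 3–15 N but well under the limits.
- Early gap readings taken from oblique views were up to about 3 mm off until I fixed the line detection.

I did not measure the shoes and tools again at the end; the arm only passed above or clear of them.

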